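# Pack the second layer of the party crate

### The arm

A 7-joint arm with a two-finger parallel gripper is mounted at the origin on the work surface. World frame = base frame: x ahead of the robot, y to its left, z up, the work surface at z = 0. Lengths are in m, angles in rad, forces in N, time in s.
With the tool pointing down it reaches from about 0.4 to 0.85 m from the base axis. Payload 4.4 kg.
Tool frame: the origin (TCP) lies midway between the tips of the shut fingers; the grasp point (between the pads) lies 19 mm behind it; z points along the fingers, y is the line along which they close (so a half turn about z gives the same grasp; the last joint's range is limited). The gripper opens to 94 mm and grips with 3 to 60 N. Pads are 16 mm wide; open, the fingers measure 119 mm over their backs; the gripper's body (75 mm by 177 mm) begins 78 mm behind the grasp point.
Start: joints at [1.103, 0.628, 0.038, 1.517, -0.027, 0.996, -0.02], TCP at [0.254, -0.598, 0.205] pointing down, gripper open.
Joint ranges: [-3.06, 3.06], [-0.37, 2.12], [-1.25, 1.32], [0.18, 2.47], [-1.1, 4.24], [0.23, 1.98], [-2.94, 2.94]. Speed limits (rad/s): [2.57, 2.57, 3.14, 3.14, 3.14, 3.14, 3.14].

### API

Orientations are given as a rotation vector (axis times angle).
In Python, from cell import manip gives the robot as it stands. The module is installed in compiled form; this text tells all that it offers.
- The arm moves only by the tool apply_moves, never from a script. Its argument "deltas" is a list of rows, each a list of 7 numbers: the shift along the world's x, y, z each as a share of 50 mm, from -1 to 1, then the turn, a rotation vector about the world's x, y, z each as a share of 2 rad, from -1 to 1, then the opening, from 0 (shut) to 1 (fully open). A call has 1 to 12 rows; each row shifts and turns the commanded pose from where the row before left it; what a row does not reach is not made up. A row lasts 1/8 s, in which the tool goes at most 62.5 mm and 10.7 degrees, less where a joint would pass 70% of its speed; a pose out of reach is approached as far as the arm can. A call with a number of a shift or a turn outside -1 to 1 is refused whole. A call with a gripper value outside its range is refused whole. The fingers move at their own pace and stop on an object; "force" is the grip in N (left out, the last holds). Time passes only in rows, so rows that do not move let the fingers close. It gives the time, the measured TCP pose, the force, the opening and the grip force at its end, in the units of the state.
- manip.observe(): the state, without advancing time (a new reading comes with each control period).
- manip.grab_frame(name): name is "scene" or "side" or "wrist"; returns the picture (400x640x3 uint8, red, green, blue); there is no depth.
- manip.camera_params(name): a dict with "fx", "fy", "cx", "cy" (pixels), "extrinsics" (4x4, takes a point from camera to world coordinates); the wrist camera has in their place "tool_from_camera" (4x4, takes a point from camera to tool coordinates, whose origin is the TCP and whose axes are the flange's). Camera axes: x right, y down, z forward; pixel columns grow to the right and rows downward; lengths in m; the calibration is good to about 2 mm. The wrist camera is an equidistant fisheye: a pixel r from the principal point sees the ray r / f radians off the axis. A picture is of the moment at which its call begins: read the wrist's pose just before it. camera_params takes no time and is no camera call.
- manip.sign_off(): hands the job in; it is judged then, once.
Trained networks look in the newest picture that a camera, given by its name, has taken for a name from the list of things; names that differ only in an ending like _2 or _b are one class to them, and where a whole thing is asked for, a point or a joint stands for the part that bears it (a point fixed in the world has none). Each returns a list of dicts, best first, with "confidence" (0 to 1); they miss things now and then, are a little off and sometimes report something else, mostly with a low value. They report only what shows in the picture. A call takes as long as a camera call. They do not tell look-alikes from the thing itself.
- manip.spot_in(camera, thing): "box" ([left, top, right, bottom] in pixels, round what is visible of it).
- manip.regions_of(camera, thing): "pixels" (400x640 bool, what is visible of it) and "box" ([left, top, right, bottom] in pixels, round what is visible of it).
- manip.place_of(camera, thing): "uv" ([column, row] in pixels: a listed point, or the origin of a listed thing).
The state is a dict: "time": time; "joints": joint angles; "qd": joint speeds; "joint_torque": joint torques, N m; "tool_pos": TCP position; "ee_rot": TCP orientation; "force": force on the tool from outside, world axes, zero at the start; "torque": the same for the moment, N m; "opening": finger opening in m; "grip_force": force on a finger pad.
Only numpy, scipy, OpenCV 4.12 (cv2) and the standard library are available. Lean on these libraries where they do the work, as an engineer would, in place of code of your own. Each camera call takes 0.05 s, during which the arm holds its last target. There are 200 camera calls.

### The job

The four balloon weights in the open white crate are its bottom layer: lay the plywood separator board flat on top of all four, then build the next layer by standing the steel tea-light tin, with its flip-top lid shut, and the frosted glass cup, mouth up, side by side on the board. Set the glass down gently, do not drop it or tip it or the tin over, and leave the things around them where they stand.

Things in the scene. Friction and masses are not known exactly. Their poses are not given: they have to be found in the camera images.
- crate: Open white stacking crate, loose, 0.75 kg, holding the weights: 200 mm along its x, 264 along its y, walls 6 (inside 188 x 252), floor 5 mm. Origin: centre of its underside, z up. Ends (+-y) 120 mm high; long slotted sides (+-x) dipped to 70, rising to 104 in the last 30 mm at the corners and 120 in the last 14. Not one of the stack of three at the table's edge.
- weight1: One of four like balloon weights standing on the crate's floor in two rows of two: purple plastic pucks 60 mm in diameter, 28 mm high, 0.16 kg, flat top (56 mm) with a sunk ribbon bar. Origin: centre of the underside, z up. Their tops are 33 mm above the crate's underside; centres about 40 mm (x) and 64 mm (y) either side of the crate's centre.
- weight2: One of four like balloon weights standing on the crate's floor in two rows of two: purple plastic pucks 60 mm in diameter, 28 mm high, 0.16 kg, flat top (56 mm) with a sunk ribbon bar. Origin: centre of the underside, z up. Their tops are 33 mm above the crate's underside; centres about 40 mm (x) and 64 mm (y) either side of the crate's centre.
- weight3: One of four like balloon weights standing on the crate's floor in two rows of two: purple plastic pucks 60 mm in diameter, 28 mm high, 0.16 kg, flat top (56 mm) with a sunk ribbon bar. Origin: centre of the underside, z up. Their tops are 33 mm above the crate's underside; centres about 40 mm (x) and 64 mm (y) either side of the crate's centre.
- weight4: One of four like balloon weights standing on the crate's floor in two rows of two: purple plastic pucks 60 mm in diameter, 28 mm high, 0.16 kg, flat top (56 mm) with a sunk ribbon bar. Origin: centre of the underside, z up. Their tops are 33 mm above the crate's underside; centres about 40 mm (x) and 64 mm (y) either side of the crate's centre.
- board: Rigid plywood separator board flat on the table, 200 mm along its x, 150 along y, 8 thick, 0.16 kg. Two through hand slots, each 50 (x) by 30 mm (y), centred 30 mm either side of its centre along y, leave a 30 mm web between (y -15 to +15), pinched from above with a finger in each slot. Fits the crate with its long side along the crate's y. Origin: centre of underside, z up.
- tin: Steel tea-light tin, oblong, 96 mm along its x, 60 mm along its y, 46 mm high with the lid shut (body 38 mm), about 0.27 kg, holding tea lights. Its flip-top lid starts open, hinged on the long top edge at -y. Origin: centre of the underside, z up.
- tin_lid (a joint): Tin lid's angle, rad: 0 shut, 1.57 upright, 2.0 (stop) leaning back to the tin's -y side; starts 1.35 to 1.9. Turns about the tin's x through point tin_hinge; a 96 x 60 mm plate whose outer face is 8 mm above the hinge when shut (also 8 mm behind the hinge when upright). A slightly stiff hinge (0.018 N m) keeps it where it is left: push it all the way down.
- tin_hinge (a point): Middle of the lid's hinge line: 30 mm to the tin's -y side of its centre, 38 mm above its underside.
- cup: Frosted glass hurricane candle cup, open at the top, 78 mm high, 64 mm in diameter between 35 and 55 mm up (its widest), foot 52 mm, rim 63 mm, about 0.2 kg, empty. Origin: centre of the underside, z up.
- pump: Bystander: pink hand balloon pump lying on the table, 240 mm long, 80 mm wide at the T grip, 48 mm high. Origin under its middle, x along it.
- jar: Bystander: closed amber jar, 76 mm in diameter, 115 mm high. Origin: centre of the underside.
- can: Bystander: food can, 74 mm in diameter, 105 mm high. Origin: centre of the underside.
- spool: Bystander: cardboard ribbon spool standing on its flange, 64 mm in diameter, 50 mm high. Origin: centre of the underside.
- carton: Bystander: closed cardboard carton 70 x 120 x 45 mm. Origin: centre of the underside.
- candle: Bystander: white pillar candle, 70 mm in diameter, 94 mm high. Origin: centre of the underside.
Things that resemble listed ones, but are neither listed nor needed, are in the scene too. What is shaped like the weight3 but red or turquoise is not meant. What is shaped like the tin but pink is not meant.

How it is judged:
By the outcome, as a careful person would: the job done as asked, in the order asked, and still so for the second after the job is handed in, with the robot touching nothing.
It also fails if it takes over 72 s, if anything falls off the work surface, if the arm or the gripper's body presses on something with over 40 N, if the wrist force passes 120 N, or if a joint passes its speed limit or range.

## Working session

There is one attempt and no reset: what is moved stays moved. The work goes in short steps, Python scripts to look and compute and a tool call to move; the robot and the scene stay as the last step left them, time stands still between calls to the robot, and variables do not carry over. Pictures are saved under pics/ and viewed, at most 12 in all, crops included, and the job is handed in when it is done.

Besides the shell and the picture viewer there is one more tool, called by a JSON object that holds its "method" and its "body", one argument or row to a line. apply_moves: Moves the arm, as the interface text tells. Shift numbers are shares of 50 mm and turn numbers shares of 2 rad, none past 1 either way. Its arguments: {"type":"object","properties":{"deltas":{"type":"array","items":{"type":"array","items":{"type":"number"}}},"force":{"type":"number"}},"required":["deltas"]}

```bash
mkdir -p pics; ls; cat > h.py <<'E'
import numpy as np, cv2
from cell import manip
from scipy.spatial.transform import Rotation as R
def snap(c,fn=None):
    im=manip.grab_frame(c)
    if fn: cv2.imwrite('pics/'+fn,im[:,:,::-1])
    return im
def ray(c,u,v):
    p=manip.camera_params(c)
    if c=='wrist':
        s=manip.observe(); x=(u-p['cx'])/p['fx'];y=(v-p['cy'])/p['fy'];t=np.hypot(x,y)
        d=np.array([np.sin(t)*x/max(t,1e-9),np.sin(t)*y/max(t,1e-9),np.cos(t)])
        T=np.eye(4);T[:3,:3]=R.from_rotvec(s['ee_rot']).as_matrix();T[:3,3]=s['tool_pos'];E=T@np.array(p['tool_from_camera'])
    else:
        d=np.array([(u-p['cx'])/p['fx'],(v-p['cy'])/p['fy'],1]);E=np.array(p['extrinsics'])
    return E[:3,3],E[:3,:3]@d
def at(c,u,v,z):
    o,d=ray(c,u,v);return o+d*(z-o[2])/d[2]
def proj(c,P):
    p=manip.camera_params(c)
    if c=='wrist':
        s=manip.observe();T=np.eye(4);T[:3,:3]=R.from_rotvec(s['ee_rot']).as_matrix();T[:3,3]=s['tool_pos'];E=T@np.array(p['tool_from_camera'])
    else: E=np.array(p['extrinsics'])
    q=(np.asarray(P)-E[:3,3])@E[:3,:3]
    if c=='wrist':
        r=np.hypot(q[...,0],q[...,1]);t=np.arctan2(r,q[...,2]);k=t/np.maximum(r,1e-9)
        return np.stack([p['cx']+p['fx']*k*q[...,0],p['cy']+p['fy']*k*q[...,1]],-1)
    return np.stack([p['cx']+p['fx']*q[...,0]/q[...,2],p['cy']+p['fy']*q[...,1]/q[...,2]],-1)
E
python3 - <<'E'
from h import *
a=snap('scene','scene.png');b=snap('side','side.png')
np.set_printoptions(precision=3,suppress=True)
s=manip.observe();print(s['time'],s['tool_pos'],s['ee_rot'])
for c in('scene','side'):
    p=manip.camera_params(c);print(c,p['fx'],np.array(p['extrinsics'])[:3,[2,3]].T)
    for t in ['crate','weight1','board','tin','tin_hinge','cup','pump','jar','can','spool','carton','candle']:
        for r in manip.place_of(c,t)[:5]:
            print(t,np.round(r['confidence'],2),np.round(r['uv']),at(c,*r['uv'],0.038 if t=='tin_hinge' else 0.005 if t[0]=='w' else 0)[:2])
print(manip.camera_params('wrist'))
E
```

```text
pics
0.1 [ 0.254 -0.598  0.205] [-3.077 -0.627  0.001]
scene 467.4473482783245 [[-0.426 -0.477 -0.769]
 [ 1.205  0.689  1.267]]
crate 0.92 [336. 225.] [0.551 0.038]
weight1 0.79 [349. 173.] [ 0.357 -0.095]
weight1 0.74 [358. 226.] [0.506 0.095]
weight1 0.6 [287. 188.] [ 0.568 -0.194]
weight1 0.59 [328. 203.] [ 0.51  -0.042]
weight1 0.54 [312. 217.] [ 0.591 -0.036]
board 0.8 [433. 289.] [0.507 0.409]
tin 0.74 [321. 133.] [ 0.283 -0.321]
tin 0.59 [285. 145.] [ 0.427 -0.37 ]
tin 0.55 [309. 222.] [ 0.608 -0.033]
tin_hinge 0.83 [278. 132.] [ 0.423 -0.414]
tin_hinge 0.69 [420. 215.] [0.343 0.221]
tin_hinge 0.6 [317. 132.] [ 0.315 -0.308]
cup 0.8 [262. 171.] [ 0.58  -0.324]
pump 0.69 [232. 143.] [ 0.572 -0.523]
jar 0.97 [274. 258.] [ 0.786 -0.003]
jar 0.6 [380. 327.] [0.71  0.383]
jar 0.47 [247. 233.] [ 0.787 -0.14 ]
can 0.86 [251. 231.] [ 0.774 -0.138]
spool 0.74 [247. 235.] [ 0.794 -0.134]
spool 0.7 [419. 213.] [0.315 0.199]
spool 0.31 [281. 135.] [ 0.403 -0.423]
carton 0.9 [381. 325.] [0.706 0.38 ]
candle 0.82 [332. 291.] [0.733 0.207]
side 381.16643629172626 [[ 0.529 -0.528 -0.664]
 [ 0
[... 491 characters left out ...]
]
cup 0.64 [369. 170.] [ 0.594 -0.341]
pump 0.85 [409. 146.] [ 0.575 -0.544]
jar 0.81 [246. 193.] [0.795 0.001]
can 0.81 [282. 176.] [ 0.775 -0.127]
can 0.35 [367. 171.] [ 0.594 -0.332]
spool 0.94 [306. 339.] [0.327 0.213]
spool 0.27 [322. 233.] [ 0.513 -0.033]
carton 0.65 [145. 284.] [0.707 0.377]
carton 0.58 [290. 258.] [0.512 0.086]
carton 0.2 [310. 343.] [0.315 0.215]
candle 0.8 [197. 238.] [0.744 0.208]
{'fx': 309.70691628693146, 'fy': 309.70691628693146, 'cx': 319.9051719948595, 'cy': 204.7439716168818, 'tool_from_camera': array([[-0.   , -0.963, -0.268,  0.078],
       [ 1.   , -0.   , -0.001, -0.001],
       [ 0.001, -0.268,  0.963, -0.178],
       [ 0.   ,  0.   ,  0.   ,  1.   ]])}
```

View pics/scene.png

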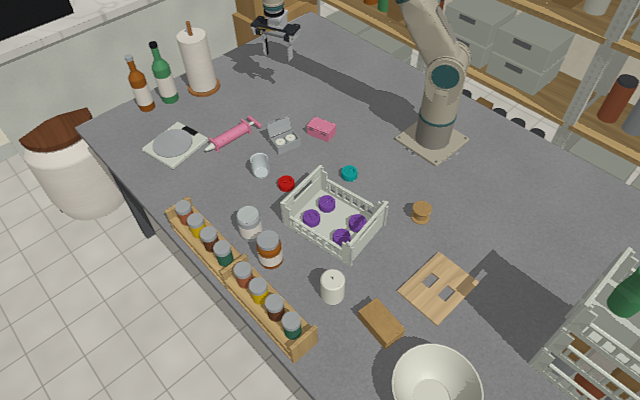

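View pics/side.png

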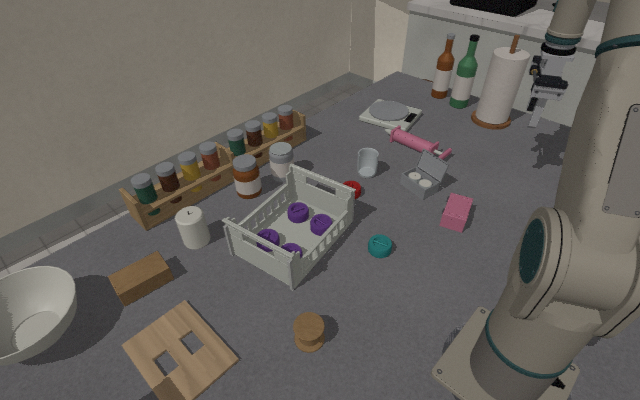

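Scene view: the crate is at (335,215) with four purple weights. The grey tin with its lid up is at (283,138) and its pink look-alike is at (321,128). The glass cup is at (260,166) and the board at (438,287). The red (286,184) and turquoise (349,173) pucks are decoys. Next I'll fit poses from the silhouettes.

```bash
cat > fit.py <<'E'
from h import *
from scipy.optimize import minimize
def box(x0,x1,y0,y1,z0,z1): return np.array([[x,y,z] for x in(x0,x1) for y in(y0,y1) for z in(z0,z1)])
def circ(r,z): a=np.linspace(0,2*np.pi,40); return np.c_[r*np.cos(a),r*np.sin(a),0*a+z]
def tinpts(l):
    lid=box(-.048,.048,0,.06,.0,.008); c,s=np.cos(l),np.sin(l)
    lid=np.c_[lid[:,0],lid[:,1]*c-lid[:,2]*s-.03,lid[:,1]*s+lid[:,2]*c+.038]
    return [box(-.048,.048,-.03,.03,0,.038),lid]
def shape(t,q):
    if t=='board': P=[box(-.1,.1,-.075,.075,0,.008)]
    if t=='crate': P=[box(-.1,.1,-.132,.132,0,.12)]
    if t=='cup': P=[np.r_[circ(.026,0),circ(.032,.035),circ(.032,.055),circ(.0315,.078)]]
    if t=='tin': P=tinpts(q[3])
    c,s=np.cos(q[2]),np.sin(q[2])
    return [p@np.array([[c,s,0],[-s,c,0],[0,0,1]])+[q[0],q[1],0] for p in P]
def hullmask(pts,S=4):
    m=np.zeros((400*S,640*S),np.uint8)
    cv2.fillConvexPoly(m,cv2.convexHull(np.round(pts*S).astype(np.int32)),1); return m
def fit(t,q0,masks,hull=True,S=4):
    M={}
    for c,m in masks.items():
        m=cv2.resize(m.astype(np.uint8),None,fx=S,fy=S,interpolation=cv2.INTER_LINEAR)
        if hull:
            cs=max(cv2.findContours(m,0,1)[0],key=cv2.contourArea);m=np.zeros_like(m);cv2.fillConvexPoly(m,cv2.convexHull(cs),1)
        M[c]=m
    def cost(q):
        e=0
        for c,m in M.items():
            k=np.zeros_like(m)
            for p in shape(t,q): k|=hullmask(proj(c,p)+.5,S)
            e+=1-(k&m).sum()/max((k|m).sum(),1)
        return e/len(M)
    b=None
    d=[.01,.01,.1,.15][:len(q0)]
    for _ in range(3):
        q0=np.array(q0); sim=np.vstack([q0]+[q0+d[i]*np.eye(len(q0))[i] for i in range(len(q0))])
        r=minimize(cost,q0,method='Nelder-Mead',options=dict(initial_simplex=sim,xatol=1e-4,fatol=1e-4,maxiter=150)); q0=r.x; d=[x/2 for x in d]
    return r.x,r.fun
E
python3 - <<'E'
from fit import *
np.set_printoptions(precision=4,suppress=True)
for c in('scene','side'): snap(c)
def get(c,t,P):
    uv=proj(c,np.array(P)); best=None
    for r in manip.regions_of(c,t):
        b=r['box']
        if b[0]-5<uv[0]<b[2]+5 and b[1]-5<uv[1]<b[3]+5: return r['pixels']
for t,q in dict(board=[.5,.41,.7],crate=[.55,.037,0.],cup=[.585,-.33,0],tin=[.427,-.373,.3,1.6]).items():
    ms={c:get(c,t,[q[0],q[1],.02]) for c in('scene','side')}; ms={c:m for c,m in ms.items() if m is not None}
    if t=='tin':
        for y in(-.4,.4,1.2,2.8): print(t,list(ms),*fit(t,[q[0],q[1],y,1.6],ms,False))
    elif t=='board':
        for y in(-.9,.7): print(t,list(ms),*fit(t,[q[0],q[1],y],ms))
    else:
        print(t,list(ms),*fit(t,q,ms))
        for c in ms: print('  ',c,*fit(t,q,{c:ms[c]}))
im=cv2.imread('pics/side.png');im2=cv2.imread('pics/scene.png')
a=cv2.resize(im[120:260,340:500],None,fx=4,fy=4,interpolation=3)[:560]
b=cv2.resize(im2[100:200,230:350],None,fx=4,fy=4,interpolation=3)
cv2.imwrite('pics/crop1.png',np.vstack([cv2.resize(a,(400,350)),cv2.resize(b,(400,333))])[:600] if 0 else np.hstack([cv2.resize(a,(400,350)),cv2.resize(b,(400,350))]))
E
```

```text
board ['scene', 'side'] [ 0.4937  0.4141 -0.0002] 0.03791407368300509
board ['scene', 'side'] [0.4933 0.4144 0.0001] 0.038906656800575645
crate ['scene', 'side'] [0.556  0.0342 0.1626] 0.04159895524366586
   scene [0.5565 0.0327 0.1583] 0.04237824161922832
   side [0.5551 0.035  0.1574] 0.03885266655175901
cup ['scene', 'side'] [ 0.5892 -0.321  -0.0666] 0.06356292957871656
   scene [ 0.5899 -0.3196  0.068 ] 0.052741670401912466
   side [ 0.5886 -0.3209 -0.097 ] 0.0665490033222591
tin ['scene', 'side'] [ 0.4274 -0.3718 -0.2211  1.7846] 0.06461552381798363
tin ['scene', 'side'] [ 0.4285 -0.3697 -0.2177  1.8571] 0.06332002074223042Traceback (most recent call last):
  File "<stdin>", line 12, in <module>
  File "fit.py", line 37, in fit
    r=minimize(cost,q0,method='Nelder-Mead',options=dict(initial_simplex=sim,xatol=1e-4,fatol=1e-4,maxiter=150)); q0=r.x; d=[x/2 for x in d]
    res = _minimize_neldermead(fun, x0, args, callback, bounds=bounds,
                               **options)
    fsim[j] = func(sim[j])
              ~~~~^^^^^^^^
    fx = function(np.copy(x), *(wrapper_args + args))
  File "fit.py", line 30, in cost
    for p in shape(t,q): k|=hullmask(proj(c,p)+.5,S)
                                     ~~~~^^^^^
  File "h.py", line 20, in proj
    p=manip.camera_params(c)
ValueError: time passes only in moves, steps and waits
```

```bash
cat > p.py <<'E'
s=open('h.py').read()
s=s.replace("import numpy as np, cv2\n","import numpy as np, cv2, functools\n").replace("def snap","@functools.cache\ndef cp(c): return manip.camera_params(c)\nST=[None]\ndef obs():\n    if ST[0] is None: ST[0]=manip.observe()\n    return ST[0]\ndef snap",1)
s=s.replace("p=manip.camera_params(c)","p=cp(c)").replace("s=manip.observe()","s=obs()")
open('h.py','w').write(s)
E
python3 p.py; python3 - <<'E'
from fit import *
np.set_printoptions(precision=4,suppress=True)
for c in('scene','side'): snap(c)
def get(c,t,P):
    uv=proj(c,np.array(P))
    for r in manip.regions_of(c,t):
        b=r['box']
        if b[0]-5<uv[0]<b[2]+5 and b[1]-5<uv[1]<b[3]+5: return r['pixels']
q=[.4285,-.37,-.22,1.8]
ms={c:get(c,'tin',[q[0],q[1],.02]) for c in('scene','side')}
for y in(-.3,2.9): print(list(ms),*fit('tin',[q[0],q[1],y,1.6],ms,False))
print('pump end',at('side',449,154,.03),at('side',437,158,.03))
im=cv2.imread('pics/side.png');im2=cv2.imread('pics/scene.png')
cv2.imwrite('pics/crop1.png',np.hstack([cv2.resize(im[120:240,350:490],(400,343),interpolation=3),cv2.resize(im2[100:203,230:350],(400,343),interpolation=3)]))
print(manip.observe()['time'])
E
```

```text
['scene', 'side'] [ 0.4283 -0.3708 -0.209   1.8832] 0.043643045974664285
['scene', 'side'] [ 0.426  -0.384   3.3079  0.7157] 0.3655835559235758
pump end [ 0.4314 -0.5493  0.03  ] [ 0.4482 -0.5037  0.03  ]
2.0
```

View pics/crop1.png

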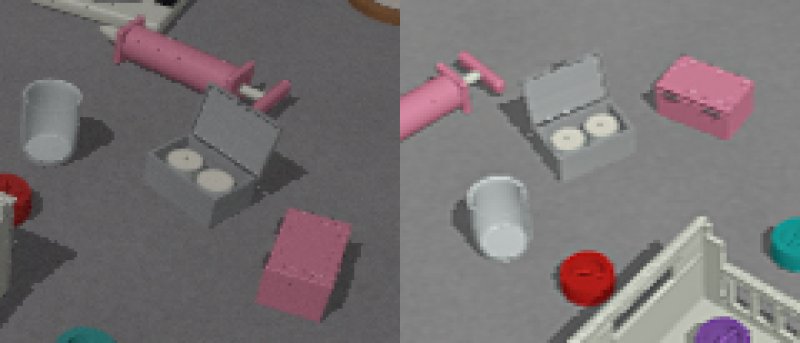

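The crop shows the grey tin with its lid open and two tea lights in it, plus the pink decoy, the glass cup and the red decoy. I choose the grey tin at scene pixel (283,138) and the glass cup at (260,166). First I'll shut the lid, since it is closest.

{"method": "apply_moves", "body": {
  "deltas": [
    [0.62,0.58,0,0,0,-0.061,0],
    [0.62,0.58,0,0,0,-0.061,0],
    [0.62,0.58,0,0,0,-0.061,0],
    [0.62,0.58,0,0,0,-0.061,0],
    [0.62,0.58,0,0,0,-0.061,0],
    [0,0,-0.6,0,0,0,0],
    [0,0,-0.6,0,0,0,0],
    [0,0,-0.6,0,0,0,0],
    [0,0,0,0,0,0,0]
  ],
  "force": 20
}}

```text
time: 3.12
tool_pos: [0.4081, -0.4518, 0.1135]
ee_rot: [-3.122, 0.326, 0.006]
force: [0.4, 0.2, 0.7]
opening: 0.0074
grip_force: 0.0
```

```bash
python3 - <<'E'
from fit import *
np.set_printoptions(precision=4,suppress=True)
im=snap('wrist')
s=obs();print(s['tool_pos'],s['ee_rot'],s['joints'],s['force'])
for t in('tin','tin_hinge'):
    for r in manip.place_of('wrist',t): print(t,round(r['confidence'],2),np.round(r['uv']),at('wrist',*r['uv'],.038 if 'h' in t else 0))
for p in shape('tin',[.428,-.371,-.21,1.88]): cv2.polylines(im,[cv2.convexHull(proj('wrist',p).astype(np.int32))],True,(0,255,0))
cv2.imwrite('pics/w1.png',im[:,:,::-1])
E
```

```text
[ 0.4089 -0.4529  0.1151] [-3.1236  0.3264  0.0019] [ 0.6788  0.6863  0.1811  1.721  -0.1679  0.751  -0.836 ] [-0.9689  0.4308  1.8167]
tin 0.55 [234. 200.] [ 0.4274 -0.3683  0.    ]
tin_hinge 0.82 [256. 208.] [ 0.4241 -0.3983  0.038 ]
```

View pics/w1.png

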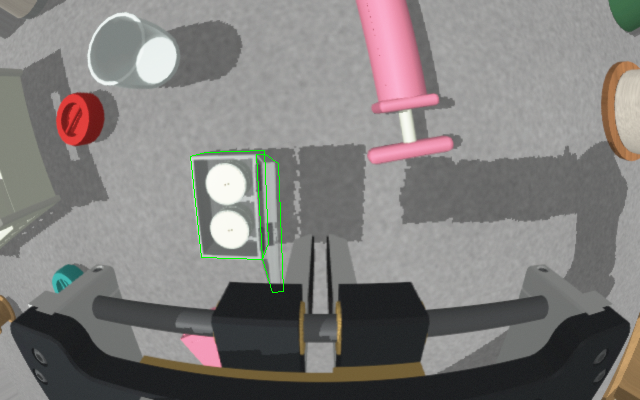

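The overlaid tin model matches the picture, with the lid plate at (275,225) and the fingers behind it. Now I'll push it over.

{"method": "apply_moves", "body": {
  "deltas": [
    [0,0,-0.6,0,0,0,0],
    [0,0,0,0,0,0,0],
    [0.05,0.235,0,0,0,0,0],
    [0.05,0.235,0,0,0,0,0],
    [0.05,0.235,0,0,0,0,0],
    [0.05,0.235,0,0,0,0,0],
    [0.05,0.235,0,0,0,0,0],
    [0.05,0.235,0,0,0,0,0],
    [0,0,-0.25,0,0,0,0],
    [0,0,-0.25,0,0,0,0],
    [0,0,-0.2,0,0,0,0],
    [0,0,0,0,0,0,0]
  ]
}}

```text
time: 4.78
tool_pos: [0.4232, -0.3824, 0.049]
ee_rot: [-3.123, 0.327, 0.004]
force: [-0.5, 0.0, -0.1]
opening: 0.0006
grip_force: 0.0
```

```bash
python3 - <<'E'
from fit import *
np.set_printoptions(precision=4,suppress=True)
im=snap('wrist');s=obs();print(s['tool_pos'],s['force'])
im2=snap('side')
for p in shape('tin',[.428,-.371,-.21,0]): cv2.polylines(im,[cv2.convexHull(proj('wrist',p).astype(np.int32))],True,(0,255,0))
cv2.imwrite('pics/w2.png',np.hstack([im[50:350,100:500],cv2.resize(im2[130:230,350:483],(400,300),interpolation=3)])[:,:,::-1])
E
```

```text
[ 0.4235 -0.3828  0.0496] [-0.5626  0.1753 -0.1711]
```

View pics/w2.png

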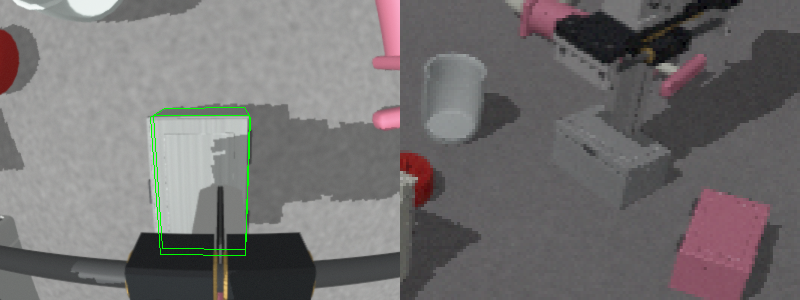

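The lid is nearly shut, with the fingers resting on it. I'll press it fully down.

{"method": "apply_moves", "body": {
  "deltas": [
    [0,0,-0.06,0,0,0,0],
    [0,0,-0.04,0,0,0,0],
    [0,0,0,0,0,0,0]
  ]
}}

```text
time: 5.25
tool_pos: [0.4245, -0.3828, 0.0463]
ee_rot: [3.124, -0.326, 0.001]
force: [-0.6, 1.5, 5.5]
opening: 0.0003
grip_force: 2.9
```

{"method": "apply_moves", "body": {
  "deltas": [
    [0,0,-0.06,0,0,0,0],
    [0,0,0,0,0,0,0],
    [0,0,0.5,0,0,0,0],
    [0,0,1,0,0,0,0],
    [0.1,0,1,0,0,0.08,0],
    [0.2,0.5,1,0,0,0.09,0],
    [0.2,0.9,0.5,0,0,0.09,0.3],
    [0.2,0.9,0,0,0,0.09,0.5],
    [0.2,0.9,0,0,0,0.09,0.5],
    [0.2,0.9,0,0,0,0.09,0.5],
    [0.2,0.9,0,0,0,0.09,0.5],
    [0.2,0.9,0,0,0,0.09,0.5]
  ]
}}

```text
time: 6.75
tool_pos: [0.4994, -0.0864, 0.2428]
ee_rot: [2.577, 1.796, 0.001]
force: [0.4, -0.1, 0.4]
opening: 0.0469
grip_force: 0.0
```

{"method": "apply_moves", "body": {
  "deltas": [
    [0.1,0.9,0,0,0,0.09,0.5],
    [0,0.9,0,0,0,0.09,0.5],
    [0,0.9,0,0,0,0.09,0.5],
    [0,0.9,0,0,0,0.09,0.5],
    [0,0.9,0,0,0,0.09,0.5],
    [0,0.9,0,0,0,0.09,0.5],
    [0,0.9,0,0,0,0.09,0.5],
    [0,0.9,0,0,0,0.09,0.5],
    [0,0.9,0,0,0,0.09,0.5],
    [0,0.9,0,0,0,0.09,0.5],
    [0,0,0,0,0,0,0.5]
  ]
}}

```text
time: 8.12
tool_pos: [0.5025, 0.3663, 0.2423]
ee_rot: [-0.195, -3.134, -0.005]
force: [0.5, -0.7, -0.6]
opening: 0.047
grip_force: 0.0
```

```bash
cat > wl.py <<'E'
from fit import *
import sys
np.set_printoptions(precision=4,suppress=True)
E
python3 - <<'E'
from wl import *
im=snap('wrist');s=obs();m=R.from_rotvec(s['ee_rot']).as_matrix()
print(s['tool_pos'],np.arctan2(m[1,0],m[0,0]),m[:,2],s['joints'],s['time'])
for r in manip.regions_of('wrist','board')[:2]: print(r['confidence'],r['box'])
rs=manip.regions_of('wrist','board')
if rs: print(fit('board',[.4937,.4141,0],{'wrist':rs[0]['pixels']}))
for p in shape('board',[.4937,.4141,0]): cv2.polylines(im,[cv2.convexHull(proj('wrist',p).astype(np.int32))],True,(0,255,0))
cv2.imwrite('pics/w3.png',im[:,:,::-1])
E
```

```text
[0.5035 0.3633 0.2421] 3.013176820940835 [-0.0009  0.0001 -1.    ] [-0.2679  0.6261 -0.6837  1.5447  0.4223  1.1233  0.3987] 8.175
0.89 [288.1, 89.7, 409.9, 243.8]
(array([ 0.4927,  0.4105, -0.0078]), np.float64(0.025225873827117495))
```

View pics/w3.png

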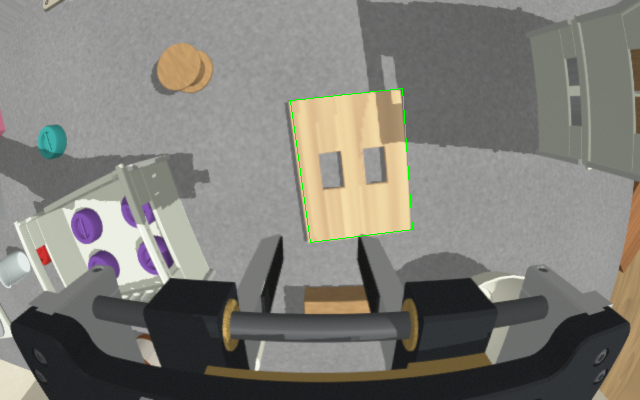

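Wrist view: the board outline fits, with slots at (331,170) and (375,165). The bowl rim is at (500,285), so I'll check its clearance.

```bash
python3 - <<'E'
from wl import *
from scipy import ndimage
im=cv2.imread('pics/w3.png').astype(int)
print('rim',[at('scene',u,v,.1)[:2] for u,v in((435,347),(393,380),(400,362))], [at('side',u,v,.1)[:2] for u,v in((76,290),(60,277))])
g=im.sum(2);m=np.zeros((400,640),bool);m[140:200,312:392]=(im[140:200,312:392,2]-im[140:200,312:392,0])<35
l,n=ndimage.label(m)
for i in range(1,n+1):
    k=l==i
    if k.sum()>200: c=ndimage.center_of_mass(k);print(k.sum(),c,at('wrist',c[1],c[0],.004))
E
```

```text
rim [array([0.6884, 0.5386]), array([0.828 , 0.5201]), array([0.7822, 0.5029])] [array([0.7047, 0.4971]), array([0.764 , 0.5077])]
722 (np.float64(164.6218836565097), np.float64(374.3434903047091)) [0.4948 0.4373 0.004 ]
758 (np.float64(169.70184696569922), np.float64(330.9683377308707)) [0.4945 0.3774 0.004 ]
```

{"method": "apply_moves", "body": {
  "deltas": [
    [-0.1,0.47,0,0,0,0.031,0.5],
    [-0.09,0.47,-0.4,0,0,0.031,0.5],
    [0,0,-0.9,0,0,0,0.5],
    [0,0,-0.9,0,0,0,0.5],
    [0,0,-0.9,0,0,0,0.5],
    [0,0,-0.5,0,0,0,0.5],
    [0,0,0,0,0,0,0.5]
  ]
}}

```text
time: 9.15
tool_pos: [0.4935, 0.4088, 0.0607]
ee_rot: [-0.007, -3.139, 0.003]
force: [0.4, -0.0, 0.8]
opening: 0.047
grip_force: 0.0
```

```bash
python3 - <<'E'
from wl import *
im=snap('wrist');s=obs();m=R.from_rotvec(s['ee_rot']).as_matrix()
print(s['tool_pos'],np.arctan2(m[1,0],m[0,0]),s['opening'],s['force'])
cv2.imwrite('pics/w4.png',im[:,:,::-1])
E
```

```text
[0.4943 0.4098 0.0624] 3.136861936227905 0.047131141153261676 [ 0.7115 -0.2272  0.4968]
```

View pics/w4.png

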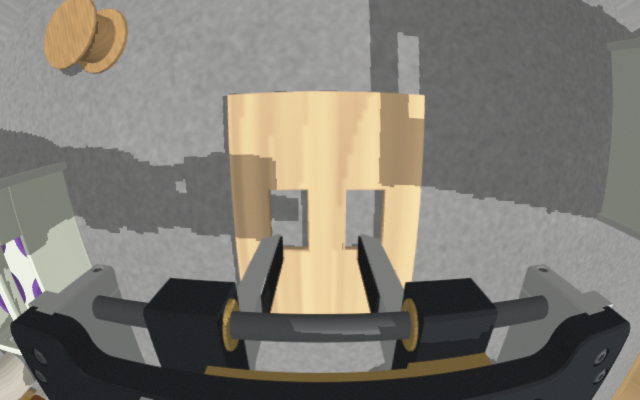

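Wrist view: the web is centred at column 327 and the fingers at 320, so I'll shift +4 mm in y and then descend.

{"method": "apply_moves", "body": {
  "deltas": [
    [0,0.085,0,0,0,0,0.5],
    [0,0,-0.5,0,0,0,0.5],
    [0,0,-0.45,0,0,0,0.5],
    [0,0,-0.18,0,0,0,0.5],
    [0,0,0,0,0,0,0.5],
    [0,0,0,0,0,0,0.5]
  ]
}}

```text
time: 9.95
tool_pos: [0.495, 0.4141, 0.0067]
ee_rot: [0.009, 3.141, 0.002]
force: [0.0, -0.5, 0.2]
opening: 0.0473
grip_force: 0.0
```

{"method": "apply_moves", "body": {
  "deltas": [
    [0,0,-0.09,0,0,0,0.5],
    [0,0,0,0,0,0,0.5],
    [0,0,0,0,0,0,0.2],
    [0,0,0,0,0,0,0.2],
    [0,0,0,0,0,0,0.2],
    [0,0,0,0,0,0,0.2]
  ],
  "force": 40
}}

```text
time: 10.7
tool_pos: [0.4948, 0.4136, 0.0016]
ee_rot: [0.009, 3.141, 0.0]
force: [0.2, 0.6, 0.4]
opening: 0.0291
grip_force: 40.0
```

{"method": "apply_moves", "body": {
  "deltas": [
    [0,0,0.4,0,0,0,0.2],
    [0,0,0.9,0,0,0,0.2],
    [0,0,1,0,0,0,0.2],
    [0,0,1,0,0,0,0.2],
    [0,0,0.6,0,0,0,0.2],
    [0,0,0,0,0,0,0.2]
  ]
}}

```text
time: 11.45
tool_pos: [0.4956, 0.415, 0.2001]
ee_rot: [0.009, 3.137, 0.006]
force: [-0.1, -0.1, -2.2]
opening: 0.0292
grip_force: 40.0
```

{"method": "apply_moves", "body": {
  "deltas": [
    [0.07,-0.42,0,0,0,-0.04,0.2],
    [0.136,-0.84,0,0,0,-0.078,0.2],
    [0.136,-0.84,0,0,0,-0.078,0.2],
    [0.136,-0.84,0,0,0,-0.078,0.2],
    [0.136,-0.84,0,0,0,-0.078,0.2],
    [0.136,-0.84,0,0,0,-0.078,0.2],
    [0.136,-0.84,0,0,0,-0.078,0.2],
    [0.136,-0.84,0,0,0,-0.078,0.2],
    [0.136,-0.84,0,0,0,-0.078,0.2],
    [0.07,-0.42,0,0,0,-0.04,0.2],
    [0,0,0,0,0,0,0.2]
  ]
}}

```text
time: 12.82
tool_pos: [0.5557, 0.0345, 0.1958]
ee_rot: [-2.041, -2.387, 0.002]
force: [-0.4, 1.7, -0.9]
opening: 0.0294
grip_force: 40.0
```

```bash
python3 - <<'E'
from wl import *
im=snap('wrist');s=obs();m=R.from_rotvec(s['ee_rot']).as_matrix()
print(s['tool_pos'],np.arctan2(m[1,0],m[0,0]),s['opening'],s['grip_force'],s['joints'])
q=[.556,.0342,.161]
c,sn=np.cos(q[2]),np.sin(q[2])
for z in(.005,.12):
    P=np.array([[-.1,-.132,z],[.1,-.132,z],[.1,.132,z],[-.1,.132,z]])@np.array([[c,sn,0],[-sn,c,0],[0,0,1]])+[q[0],q[1],0]
    cv2.polylines(im,[proj('wrist',P).astype(np.int32)],True,(0,255,0))
sc=snap('scene')
cv2.imwrite('pics/w5.png',np.hstack([cv2.resize(im[:,60:560],(450,360)),cv2.resize(sc[130:290,250:405],(350,360),interpolation=3)])[:,:,::-1])
E
```

```text
[0.5556 0.0366 0.196 ] 1.729768071534261 0.029389148041581107 39.99601185321808 [ 0.1096  0.5229 -0.3382  1.7846  0.2165  0.8715 -0.168 ]
```

View pics/w5.png

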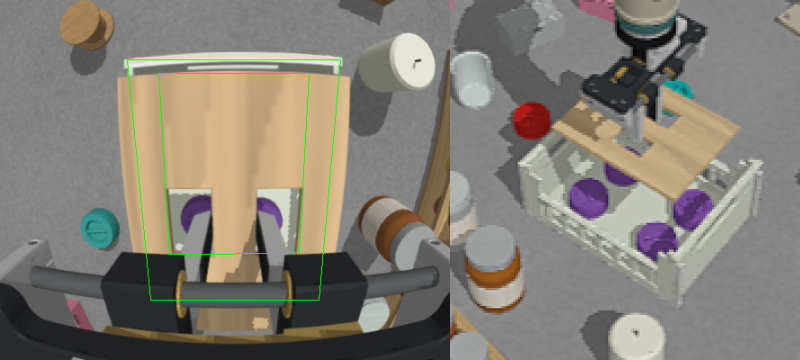

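The board is centred over the crate, with its edges even at 118 to 350 against the crate's 128 to 340. Lowering it now.

{"method": "apply_moves", "body": {
  "deltas": [
    [0,-0.03,-0.5,0,0,0,0.2],
    [0,0,-0.7,0,0,0,0.2],
    [0,0,-0.7,0,0,0,0.2],
    [0,0,-0.5,0,0,0,0.2],
    [0,0,-0.35,0,0,0,0.2],
    [0,0,-0.15,0,0,0,0.2],
    [0,0,-0.1,0,0,0,0.2],
    [0,0,-0.08,0,0,0,0.2],
    [0,0,0,0,0,0,0.2]
  ]
}}

```text
time: 14.05
tool_pos: [0.5564, 0.034, 0.0427]
ee_rot: [2.04, 2.388, 0.001]
force: [0.2, -0.5, -0.9]
opening: 0.0294
grip_force: 40.0
```

{"method": "apply_moves", "body": {
  "deltas": [
    [0,0,-0.08,0,0,0,0.2],
    [0,0,-0.06,0,0,0,0.2],
    [0,0,0,0,0,0,0.2],
    [0,0,0,0,0,0,0.2]
  ]
}}

```text
time: 14.55
tool_pos: [0.5562, 0.034, 0.0355]
ee_rot: [2.04, 2.389, 0.0]
force: [-0.2, 0.1, -1.6]
opening: 0.0294
grip_force: 40.0
```

{"method": "apply_moves", "body": {
  "deltas": [
    [0,0,-0.03,0,0,0,0.2],
    [0,0,-0.02,0,0,0,0.2],
    [0,0,0,0,0,0,0.2]
  ]
}}

```text
time: 14.92
tool_pos: [0.5564, 0.0341, 0.0345]
ee_rot: [2.04, 2.388, 0.0]
force: [-3.1, -0.3, 11.7]
opening: 0.0292
grip_force: 40.0
```

Contact with the weights at 12 N. Releasing and lifting.

{"method": "apply_moves", "body": {
  "deltas": [
    [0,0,0,0,0,0,0.46],
    [0,0,0,0,0,0,0.46],
    [0,0,0,0,0,0,0.46],
    [0,0,0.3,0,0,0,0.46],
    [0,0,0.8,0,0,0,0.46],
    [0,0,1,0,0,0,0.46],
    [0,0,1,0,0,0,0.46],
    [0,0,0.6,0,0,0,0.9],
    [-0.6,-0.6,0,0,0,-0.04,1],
    [-0.2,-0.9,0,0,0,-0.09,1],
    [-0.2,-0.9,0,0,0,-0.09,1],
    [-0.2,-0.9,0,0,0,-0.09,1]
  ]
}}

```text
time: 16.42
tool_pos: [0.4958, -0.1322, 0.2191]
ee_rot: [2.676, 1.645, 0.002]
force: [0.6, -0.0, -0.4]
opening: 0.0899
grip_force: 0.0
```

```bash
python3 - <<'E'
from wl import *
for c in('scene','side'): im=snap(c)
s=obs();m=R.from_rotvec(s['ee_rot']).as_matrix();print(s['tool_pos'],np.arctan2(m[1,0],m[0,0]))
ms={}
for c in('scene','side'):
    rs=manip.regions_of(c,'crate')
    if rs: ms[c]=rs[0]['pixels']
print(list(ms),fit('crate',[.556,.034,.16],ms))
sc=manip.grab_frame('scene')
cv2.imwrite('pics/w6.png',np.hstack([cv2.resize(sc[150:275,260:405],(400,345),interpolation=3),cv2.resize(im[150:300,210:385],(400,345),interpolation=3)])[:,:,::-1])
E
```

```text
[ 0.4945 -0.1369  0.2189] 1.0968959701425658
['scene', 'side'] (array([0.5573, 0.0334, 0.1584]), np.float64(0.044395894812134074))
```

View pics/w6.png

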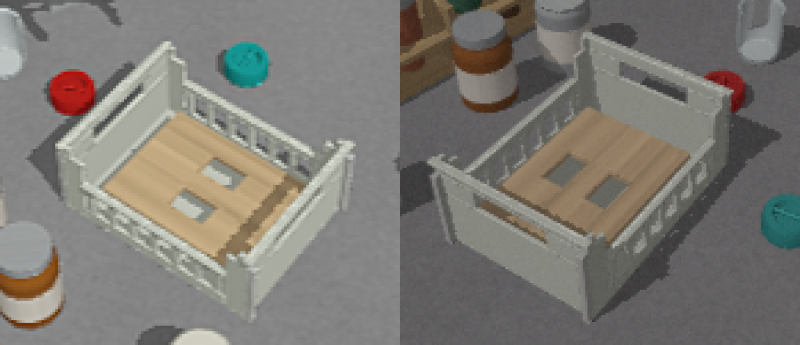

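The board lies flat in the crate in both views. Next is the tin.

{"method": "apply_moves", "body": {
  "deltas": [
    [-0.19,-0.6,0,0,0,-0.093,1],
    [-0.19,-0.6,0,0,0,-0.093,1],
    [-0.19,-0.6,0,0,0,-0.093,1],
    [-0.19,-0.6,0,0,0,-0.093,1],
    [-0.19,-0.6,0,0,0,-0.093,1],
    [-0.19,-0.6,-0.3,0,0,-0.093,1],
    [-0.19,-0.6,-0.3,0,0,-0.093,1],
    [0,0,0,0,0,0,1],
    [0,0,0,0,0,0,1]
  ]
}}

```text
time: 17.8
tool_pos: [0.4311, -0.3389, 0.1881]
ee_rot: [-3.126, 0.297, -0.001]
force: [0.6, 0.1, -0.5]
opening: 0.0942
grip_force: 0.0
```

```bash
cat > tinlook.py <<'E'
from wl import *
for c in('wrist','scene','side'): snap(c)
s=obs();m=R.from_rotvec(s['ee_rot']).as_matrix();print(s['tool_pos'],np.arctan2(m[1,0],m[0,0]),s['joints'],s['time'])
ms={}
for c in('wrist','scene','side'):
    for r in manip.regions_of(c,'tin'):
        ys,xs=np.nonzero(r['pixels']);b=r['box'];uv=proj(c,np.array([.428,-.371,.03]))
        if b[0]<uv[0]<b[2] and b[1]<uv[1]<b[3]:
            ms[c]=r['pixels'];q,e=fit('tin',[.428,-.371,-.21,0.0],{c:r['pixels']},False);print(c,b,q,e);break
E
python3 tinlook.py
```

```text
[ 0.4309 -0.3395  0.1885] -0.19039387268043234 [ 0.4911  0.5092  0.1871  1.8271 -0.1265  0.816  -1.0194] 17.95
wrist [318.2, 143.7, 381.0, 236.6] [ 0.4281 -0.3688 -0.2159  0.0429] 0.04241186098467198
scene [268.8, 128.2, 297.8, 154.9] [ 0.4305 -0.369  -0.1301 -0.1053] 0.07927758883546387
side [399.0, 161.8, 438.4, 198.6] [ 0.4307 -0.3722 -0.2118 -0.0377] 0.04142461964038724
```

{"method": "apply_moves", "body": {
  "deltas": [
    [-0.05,-0.6,0,0,0,-0.011,1],
    [0,0,-0.6,0,0,0,1],
    [0,0,-0.9,0,0,0,1],
    [0,0,-0.9,0,0,0,1],
    [0,0,-0.7,0,0,0,1],
    [0,0,-0.4,0,0,0,1],
    [0,0,-0.1,0,0,0,1],
    [0,0,0,0,0,0,1],
    [0,0,0,0,0,0,0.5],
    [0,0,0,0,0,0,0.5],
    [0,0,0,0,0,0,0.5],
    [0,0,0,0,0,0,0.5]
  ],
  "force": 20
}}

```text
time: 19.6
tool_pos: [0.4274, -0.3706, 0.0083]
ee_rot: [-3.123, 0.338, -0.0]
force: [0.6, 1.2, 2.4]
opening: 0.0596
grip_force: 20.0
```

{"method": "apply_moves", "body": {
  "deltas": [
    [0,0,0.4,0,0,0,0.5],
    [0,0,0.8,0,0,0,0.5],
    [0,0,1,0,0,0,0.5],
    [0,0,1,0,0,0,0.5],
    [0,0,0.6,0,0,0,0.5],
    [0.15,0.4,0,0,0,0.01,0.5],
    [0.31,0.77,0,0,0,0.02,0.5],
    [0.31,0.77,0,0,0,0.02,0.5],
    [0.31,0.77,0,0,0,0.02,0.5],
    [0.31,0.77,0,0,0,0.02,0.5],
    [0.31,0.77,0,0,0,0.02,0.5],
    [0.31,0.77,0,0,0,0.02,0.5]
  ]
}}

```text
time: 21.1
tool_pos: [0.5264, -0.1163, 0.1956]
ee_rot: [-3.139, -0.075, 0.006]
force: [0.6, 0.4, -2.8]
opening: 0.0601
grip_force: 20.0
```

{"method": "apply_moves", "body": {
  "deltas": [
    [0.31,0.77,0,0,0,0.02,0.5],
    [0.31,0.77,0,0,0,0.02,0.5],
    [0.15,0.4,0,0,0,0.01,0.5],
    [0,0,0,0,0,0,0.5],
    [0,0,0,0,0,0,0.5]
  ]
}}

```text
time: 21.72
tool_pos: [0.565, -0.025, 0.1974]
ee_rot: [3.132, 0.222, -0.003]
force: [0.1, 0.5, -1.8]
opening: 0.06
grip_force: 20.0
```

```bash
python3 - <<'E'
from wl import *
s=obs();m=R.from_rotvec(s['ee_rot']).as_matrix();print(s['tool_pos'],np.arctan2(m[1,0],m[0,0]),m[:,2],s['opening'],s['joints'],s['time'])
E
```

```text
[ 0.565  -0.025   0.1974] 0.14136748850948097 [-0.0017 -0.0015 -1.    ] 0.05999011869830739 [-0.0696  0.518   0.0955  1.7674 -0.0603  0.8607 -1.3765] 21.725
```

{"method": "apply_moves", "body": {
  "deltas": [
    [0.02,0.02,-0.5,0,0,0.01,0.5],
    [0,0,-0.8,0,0,0,0.5],
    [0,0,-0.7,0,0,0,0.5],
    [0,0,-0.5,0,0,0,0.5],
    [0,0,-0.25,0,0,0,0.5],
    [0,0,-0.1,0,0,0,0.5],
    [0,0,-0.05,0,0,0,0.5],
    [0,0,0,0,0,0,0.5]
  ]
}}

```text
time: 22.72
tool_pos: [0.5676, -0.0221, 0.0536]
ee_rot: [3.131, 0.257, 0.002]
force: [0.4, 0.4, -0.9]
opening: 0.0599
grip_force: 20.0
```

{"method": "apply_moves", "body": {
  "deltas": [
    [0,0,-0.05,0,0,0,0.5],
    [0,0,-0.04,0,0,0,0.5],
    [0,0,0,0,0,0,0.5]
  ]
}}

```text
time: 23.1
tool_pos: [0.5674, -0.0219, 0.0493]
ee_rot: [3.131, 0.257, 0.001]
force: [-2.0, -0.3, 4.6]
opening: 0.0597
grip_force: 20.0
```

{"method": "apply_moves", "body": {
  "deltas": [
    [0,0,0,0,0,0,0.78],
    [0,0,0,0,0,0,0.78],
    [0,0,0,0,0,0,0.78],
    [0,0,0.3,0,0,0,0.78],
    [0,0,0.8,0,0,0,0.78],
    [0,0,1,0,0,0,0.78],
    [0,0,0.8,0,0,0,0.78],
    [0,-0.3,0.2,0,0,0.05,1],
    [0.05,-0.66,0,0,0,0.087,1],
    [0.05,-0.66,0,0,0,0.087,1],
    [0.05,-0.66,0,0,0,0.087,1],
    [0.05,-0.66,0,0,0,0.087,1]
  ]
}}

```text
time: 24.6
tool_pos: [0.5772, -0.1702, 0.2046]
ee_rot: [2.782, 1.458, 0.001]
force: [0.3, -0.5, 0.9]
opening: 0.0943
grip_force: 0.0
```

{"method": "apply_moves", "body": {
  "deltas": [
    [0.05,-0.66,0,0,0,0.087,1],
    [0.05,-0.66,0,0,0,0.087,1],
    [0.05,-0.66,0,0,0,0.087,1],
    [0.05,-0.66,0,0,0,0.087,1],
    [0,0,0,0,0,0.035,1],
    [0,0,0,0,0,0,1]
  ]
}}

```text
time: 25.35
tool_pos: [0.5869, -0.3015, 0.2041]
ee_rot: [2.045, 2.385, 0.0]
force: [0.3, 0.8, -0.4]
opening: 0.0937
grip_force: 0.0
```

```bash
python3 - <<'E'
from wl import *
ims={c:snap(c) for c in('wrist','scene','side')}
s=obs();m=R.from_rotvec(s['ee_rot']).as_matrix();print(s['tool_pos'],np.arctan2(m[1,0],m[0,0]),s['joints'],s['time'])
for c in ims:
    for r in manip.regions_of(c,'cup')[:2]:
        print(c,round(r['confidence'],2),r['box'],*fit('cup',[.589,-.321],{c:r['pixels']}) if 0 else '')
        q,e=fit('cup',[.589,-.321,0],{c:r['pixels']});print(q[:2],e)
w=ims['wrist']
for z,rr in((0,.026),(.078,.0315)): cv2.polylines(w,[proj('wrist',circ(rr,z)+[.589,-.3205,0]).astype(np.int32)],True,(0,255,0))
cv2.imwrite('pics/w7.png',np.hstack([cv2.resize(w[:,60:560],(430,344)),cv2.resize(ims['side'][150:300,210:371],(370,344),interpolation=3)])[:,:,::-1])
E
```

```text
[ 0.5873 -0.3004  0.2041] 1.7255939113871406 [ 0.6181  0.6608 -0.3281  1.4827  0.232   1.036   0.3906] 25.5
wrist 0.64 [288.9, 175.1, 344.6, 242.2]
[ 0.5879 -0.3175] 0.033002986437389414
scene 0.69 [249.2, 150.3, 270.9, 182.9]
[ 0.5893 -0.3192] 0.025962399283795845
side 0.93 [357.6, 144.6, 378.2, 177.1]
[ 0.5903 -0.3227] 0.05225974025974023
side 0.75 [293.0, 310.9, 327.0, 351.4]
[ 0.589 -0.321] 1.0
```

View pics/w7.png

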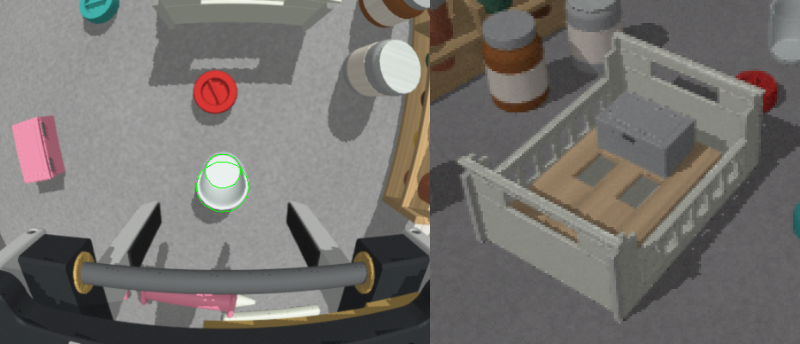

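The tin stands on the board with its lid shut. The cup model overlays the glass at (222,180) in the wrist picture. Grasping the cup next.

{"method": "apply_moves", "body": {
  "deltas": [
    [0.035,-0.38,0,0,0,0.003,1],
    [0,0,-0.5,0,0,0,1],
    [0,0,-0.9,0,0,0,1],
    [0,0,-0.9,0,0,0,1],
    [0,0,-0.7,0,0,0,1],
    [0,0,-0.4,0,0,0,1],
    [0,0,-0.15,0,0,0,1],
    [0,0,0,0,0,0,1],
    [0,0,0,0,0,0,0.55],
    [0,0,0,0,0,0,0.55],
    [0,0,0,0,0,0,0.55],
    [0,0,0,0,0,0,0.55]
  ],
  "force": 14
}}

```text
time: 27.15
tool_pos: [0.5888, -0.3202, 0.0265]
ee_rot: [2.036, 2.393, -0.001]
force: [0.1, -0.5, 4.1]
opening: 0.0632
grip_force: 13.8
```

{"method": "apply_moves", "body": {
  "deltas": [
    [0,0,0.3,0,0,0,0.55],
    [0,0,0.7,0,0,0,0.55],
    [0,0,0.9,0,0,0,0.55],
    [0,0,0.9,0,0,0,0.55],
    [0,0.2,0.6,0,0,0,0.55],
    [-0.05,0.5,0.2,0,0,0,0.55],
    [-0.08,0.74,0,0,0,0,0.55],
    [-0.08,0.74,0,0,0,0,0.55],
    [-0.08,0.74,0,0,0,0,0.55],
    [-0.08,0.74,0,0,0,0,0.55],
    [-0.08,0.74,0,0,0,0,0.55],
    [-0.08,0.74,0,0,0,0,0.55]
  ]
}}

```text
time: 28.65
tool_pos: [0.5605, -0.0601, 0.2051]
ee_rot: [-2.032, -2.393, 0.001]
force: [0.6, 0.3, -2.0]
opening: 0.0632
grip_force: 13.8
```

{"method": "apply_moves", "body": {
  "deltas": [
    [-0.08,0.74,0,0,0,0,0.55],
    [-0.08,0.74,0,0,0,0,0.55],
    [-0.08,0.74,0,0,0,0,0.55],
    [-0.05,0.5,0,0,0,0,0.55],
    [0,0.3,0,0,0,0,0.55],
    [0,0,0,0,0,0,0.55],
    [0,0,0,0,0,0,0.55]
  ]
}}

```text
time: 29.52
tool_pos: [0.5477, 0.0866, 0.2056]
ee_rot: [2.037, 2.391, -0.002]
force: [0.1, -0.4, -2.0]
opening: 0.0626
grip_force: 13.8
```

{"method": "apply_moves", "body": {
  "deltas": [
    [0,0,-0.4,0,0,0,0.55],
    [0,0,-0.7,0,0,0,0.55],
    [0,0,-0.6,0,0,0,0.55],
    [0,0,-0.4,0,0,0,0.55],
    [0,0,-0.25,0,0,0,0.55],
    [0,0,-0.15,0,0,0,0.55],
    [0,0,-0.08,0,0,0,0.55],
    [0,0,0,0,0,0,0.55]
  ]
}}

```text
time: 30.52
tool_pos: [0.5481, 0.088, 0.0772]
ee_rot: [2.035, 2.393, 0.001]
force: [0.6, 0.2, -2.5]
opening: 0.0627
grip_force: 13.8
```

{"method": "apply_moves", "body": {
  "deltas": [
    [0,0,-0.06,0,0,0,0.55],
    [0,0,-0.06,0,0,0,0.55],
    [0,0,-0.04,0,0,0,0.55],
    [0,0,0,0,0,0,0.55]
  ]
}}

```text
time: 31.02
tool_pos: [0.5477, 0.088, 0.0688]
ee_rot: [-2.035, -2.393, 0.0]
force: [0.4, 0.4, -2.4]
opening: 0.0628
grip_force: 13.8
```

{"method": "apply_moves", "body": {
  "deltas": [
    [0,0,-0.02,0,0,0,0.55],
    [0,0,-0.02,0,0,0,0.55],
    [0,0,0,0,0,0,0.55]
  ]
}}

```text
time: 31.4
tool_pos: [0.548, 0.088, 0.0675]
ee_rot: [2.035, 2.393, 0.0]
force: [-1.2, 0.0, 4.0]
opening: 0.0629
grip_force: 13.8
```

The cup is touching the board. Opening and lifting clear.

{"method": "apply_moves", "body": {
  "deltas": [
    [0,0,0,0,0,0,0.75],
    [0,0,0,0,0,0,0.9],
    [0,0,0,0,0,0,0.9],
    [0,0,0,0,0,0,0.9],
    [0,0,0.3,0,0,0,0.9],
    [0,0,0.6,0,0,0,0.9],
    [0,0,0.9,0,0,0,0.9],
    [0,0,1,0,0,0,0.9],
    [0,0,1,0,0,0,0.9],
    [-0.8,-0.3,0.2,0,0,0,0.9],
    [-0.8,-0.8,0,0,0,0,0.9],
    [0,-0.9,0,0,0,0,0.9]
  ]
}}

```text
time: 32.9
tool_pos: [0.4651, -0.0121, 0.2684]
ee_rot: [2.031, 2.396, -0.001]
force: [0.8, 0.1, -0.9]
opening: 0.0848
grip_force: 0.0
```

{"method": "apply_moves", "body": {
  "deltas": [
    [0,-0.9,0,0,0,0,0.9],
    [0,-0.9,0,0,0,0,0.9],
    [0,-0.9,0,0,0,0,0.9],
    [0,-0.9,0,0,0,0,0.9],
    [0,-0.9,0,0,0,0,0.9],
    [0,0,0,0,0,0,0.9]
  ]
}}

```text
time: 33.65
tool_pos: [0.467, -0.241, 0.2676]
ee_rot: [2.042, 2.385, -0.002]
force: [0.9, 0.4, -0.2]
opening: 0.0844
grip_force: 0.0
```

```bash
python3 - <<'E'
from wl import *
a=snap('scene');b=snap('side');s=obs();print(s['time'],s['tool_pos'],s['force'])
cv2.imwrite('pics/w8.png',np.hstack([cv2.resize(a[100:300,200:400],(400,400),interpolation=3),cv2.resize(b[120:300,210:390],(400,400),interpolation=3)])[:,:,::-1])
E
```

```text
33.75 [ 0.4678 -0.2365  0.2676] [-0.9219  0.7392  0.6199]
```

View pics/w8.png

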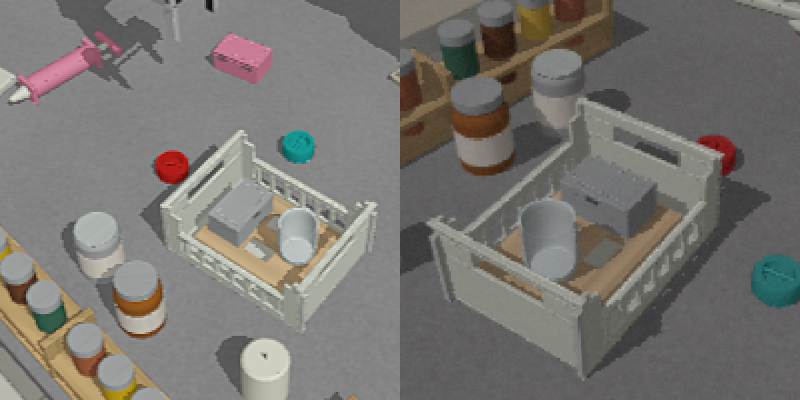

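The tin, lid shut, and the upright cup stand side by side on the flat board, and the bystanders haven't moved. Handing in.

```bash
python3 -c "
from cell import manip
print(manip.sign_off())"
```

```text
the job is handed in; nothing more can be done
None
```

The job is handed in at about 34 s of the 72 s allowed: the board lies flat on the four weights, with the shut tin and the upright glass cup standing side by side on it. The last pictures showed nothing around them moved, and no verdict came back at hand-in.

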